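# Empty the bead shaker

### The job

Empty the clear bead shaker in the tipping stand: turn the dial on its lid until the largest hole is lined up with the pour tab on the lid's edge, then swing the shaker mouth-down by its side handle, rocking it if need be, until all four brass beads have dropped into the white dish in front. Then swing it fully back to its leaning rest with the dial left at the largest hole, let go, and leave the dish and the other things on the table standing where they are.

Things in the scene. Friction and masses are not known exactly. Their poses are not given: they have to be found in the camera images.
- stand: Fixed plywood stand. Origin on the table under the pivot; z up, -x the side of the dish, turned to the robot within 0.35 rad. Sizes in mm: base board 14 thick, x -200 to +90, 150 wide. Two posts at y +-58, 10 thick, 34 wide, up to z 180, carry the shaker on a pivot axis along y at z 160.
- shaker (a joint): Swing of the shaker about the pivot axis. 0 = rest on a stop, dial end leaning 0.611 rad (35 degrees) from vertical towards the stand's -x; grows as the dial end swings on over -x and down (level at 0.96, mouth 40 degrees below level at 1.66, stop at 1.70). Stiff hinge (0.35 N m friction, some 3 N at the handle): it stays where it is left.
- pivot (a point): Middle of the shaker, on the pivot axis; z along the shaker to the dial end, y = the stand's y, both turning with the shaker. Clear plastic cylinder, 88 mm diameter, z -62 to +58, with a fixed white cap up to z +63. The cap's only outlet, 36 mm wide, is at its -x edge, marked by a white tab 14 mm wide that sticks out there to x -63. The dial lies on the cap.
- dial (a joint): Angle of the dial, growing counter-clockwise seen from outside. 0 = tiny holes (6 mm) over the outlet, 0.55 = middle hole (10 mm), 1.571 = largest hole (36 mm, the only one the beads pass) exactly over outlet and tab; stop at 2.3. Starts between 0.08 and 0.5. Friction 0.05 N m: it stays where it is left.
- dial_grip (a point): On the dial's axis, 22 mm above its face: where the TCP grips. z outward along the axis, y towards the largest hole (centre 25 mm out), x along the grip; they turn with the dial. Grip: a wooden bar 30 mm long (x), 12 thick (y), standing 32 above the face. Dial: bamboo, 94 diameter, 5 thick. Fingers come in along -z, so tilted 35 degrees at rest.
- handle_grip (a point): Middle of the side handle: round wooden bar, 18 mm diameter, 88 long, parallel to the stand's y, 125 mm from its middle on the +y side, on a steel arm at y 71; 110 mm from the pivot axis. At rest it is 0.873 rad (50 degrees) from vertical towards the stand's +x; it swings with the shaker over the top to 47 degrees on the -x side.
- dish: White rectangular ceramic dish, loose, 160 (x) x 130 (y) x 45 mm high, walls and floor 6, on the stand's base board under the place where the mouth swings down. Origin under its centre, 105 mm from the stand's origin towards -x.
- bead0: Round brass bead, 14 mm diameter, 11 to 17 g; origin at its centre. Starts on the floor inside the shaker.
- bead1: Round brass bead, 14 mm diameter, 11 to 17 g; origin at its centre. Starts on the floor inside the shaker.
- bead2: Round brass bead, 14 mm diameter, 11 to 17 g; origin at its centre. Starts on the floor inside the shaker.
- bead3: Round brass bead, 14 mm diameter, 11 to 17 g; origin at its centre. Starts on the floor inside the shaker.
- paint_jar: Closed round white paint jar, 64 diameter, 85 tall, right of the stand (mm). Bystander; origin at the centre of its underside.
- water_mug: Clear glass mug, 90 diameter, 85 tall, beyond the stand (mm). Bystander; origin at the centre of its underside.
- palette: Low white ceramic palette with wells, 100 x 170 x 18, left of the stand (mm). Bystander; origin at the centre of its underside.
- tape_roll: Roll of paper tape lying flat, 90 diameter, 22 tall, beyond the stand on the left (mm). Bystander; origin at the centre of its underside.
- brush: Paint brush lying flat, 190 long, to the right of the dish (mm). Bystander; origin at the centre of its underside.
- glue_bottle: White glue bottle, 52 diameter, 130 tall, beyond the stand on the far left (mm). Bystander; origin at the centre of its underside.

How it is judged:
By the outcome, as a careful person would: the job done as asked, in the order asked, and still so for the second after the job is handed in, with the robot touching nothing.
It also fails if it takes over 54 s, if anything falls off the work surface, if the arm or the gripper's body presses on something with over 40 N, if the wrist force passes 120 N, or if a joint passes its speed limit or range.

### The arm

A 6-joint arm with a two-finger parallel gripper is mounted at the origin on the work surface. World frame = base frame: x ahead of the robot, y to its left, z up, the work surface at z = 0. Lengths are in m, angles in rad, forces in N, time in s.
With the tool pointing down it reaches from about 0.275 to 0.875 m from the base axis. Payload 12.5 kg.
Tool frame: the origin (TCP) lies between the finger pads, 19 mm behind the fingertips; this is the grasp point; z points along the fingers, y is the line along which they close (so a half turn about z gives the same grasp; the last joint's range is limited). The gripper opens to 85 mm and grips with 20 to 120 N. Pads are 22 mm wide; open, the fingers measure 114 mm over their backs; the gripper's body (76 mm by 85 mm) begins 54 mm behind the grasp point. The pads swing forward as they close: fully open they stand 13 mm farther back than shut.
Start: joints at [1.047, 0.351, 1.652, -0, 1.139, -0.085], TCP at [0.234, 0.498, 0.25] pointing down, gripper open.
Joint ranges: [-2.75, 2.75], [-0.79, 2.1], [0.01, 2.65], [-1.57, 4.71], [0.07, 3.14], [-2.87, 2.87]. Speed limits (rad/s): [2.22, 2.22, 2.79, 3.14, 3.14, 3.14].

### API

Orientations are given as [roll, pitch, yaw] about the fixed x, y, z axes, in that order (R = Rz(yaw) Ry(pitch) Rx(roll)).
In Python, from plant import bot, imaging, probe_bus, ticket gives the robot as it stands (bot), with the cameras (imaging), the readings (probe_bus) and the job (ticket).
- The arm moves only by the shell command python3 nudge.py 'ROWS' [FORCE]. ROWS is 1 to 8 rows, one to a line, with the numbers parted by spaces; each row has 7 numbers: dx, dy, dz in fractions of the full range, 1 being 60 cm, then a rotation vector rx, ry, rz in a scale on which 1.0 is pi rad, then the opening from 0.0 (shut) to 1.0 (fully open); each row shifts and turns the commanded pose from where the row before left it, along the tool's axes as they then stand; what a row does not reach is not made up. A row lasts 1/12 s, in which the tool goes at most 0.0417 m and 0.125 rad, less where a joint would pass 70% of its speed; a pose out of reach is approached as far as the arm can. The fingers move at their own pace and stop on an object; FORCE is the grip in N (left out, the last holds). Time passes only in rows, so rows that do not move let the fingers close. It prints the time, the measured TCP pose, the force, the opening and the grip force at its end. Input that does not fit is refused with a message, and nothing moves.
- probe_bus.observe(): the state, without advancing time (a new reading comes with each control period).
- imaging.camera(name): name is "scene" or "top"; returns a dict with "frame" (400x640x3 uint8, red, green, blue), "K" (3x3 intrinsics, pixels), "rvec" (rotation vector, rad) and "tvec" (3), from world to camera coordinates, as OpenCV has them. Camera axes: x right, y down, z forward; pixel columns grow to the right and rows downward; lengths in m; the calibration is good to about 2 mm. A picture is of the moment at which its call begins. There is no depth.
- ticket.close_job(): hands the job in; it is judged then, once.
The state is a dict: "clock": time; "joint_pos": joint angles; "qd": joint speeds; "effort": joint torques, N m; "eef_pos": TCP position; "orientation": TCP orientation; "wrist_force": force on the tool from outside, world axes, zero at the start; "moment": the same for the moment, N m; "width": opening from 0.0 (shut) to 1.0 (fully open); "finger_force": force on a finger pad.
Only numpy, scipy, OpenCV 4.12 (cv2) and the standard library are available. Lean on these libraries where they do the work, as an engineer would, in place of code of your own. Each camera call takes 0.05 s, during which the arm holds its last target. There are 200 camera calls.

## Working session

There is one attempt and no reset: what is moved stays moved. The work goes in short steps, Python scripts to look and compute and a shell command to move; the robot and the scene stay as the last step left them, time stands still between calls to the robot, and variables do not carry over. Pictures are saved under pics/ and viewed, at most 10 in all, crops included, and the job is handed in when it is done.

```bash
ls; mkdir -p pics
python3 - <<'E'
from plant import bot, imaging, probe_bus, ticket
import cv2,numpy as np
for n in("scene","top"):
    c=imaging.camera(n);cv2.imwrite(f"pics/{n}0.png",c["frame"][:,:,::-1]);np.savez(f"pics/{n}0.npz",**{k:c[k] for k in("K","rvec","tvec")})
    R=cv2.Rodrigues(c["rvec"])[0];print(n,c["K"].tolist(),(-R.T@c["tvec"]).tolist(),R[2])
print(probe_bus.observe())
E
```

```text
nudge.py
pics
plant.py
scene [[362.0624731007055, 0.0, 325.4200839745461], [0.0, 362.0624731007055, 195.42617516173613], [0.0, 0.0, 1.0]] [1.1906641521328332, 0.32514219517599746, 0.6039242141729919] [-0.77024456 -0.33167989 -0.54471256]
top [[445.24238106057044, 0.0, 320.5657843434285], [0.0, 445.24238106057044, 197.81095878202123], [0.0, 0.0, 1.0]] [0.36650275601047966, 0.048145356944467685, 1.2590792481453061] [ 0.1577169  -0.00731783 -0.98745725]
{'clock': 0.1, 'joint_pos': array([ 1.04737971e+00,  3.51170902e-01,  1.65236919e+00,  1.34552381e-05,
        1.13910177e+00, -8.46373231e-02]), 'qd': array([-0.00062603, -0.00122524, -0.00215525, -0.00099836, -0.00027508,
       -0.00020663]), 'effort': array([ 8.48859563e-04, -5.06837618e+01, -2.91868186e+01, -1.01270989e-04,
        2.68153432e-03,  3.88061210e-05]), 'eef_pos': array([0.23350983, 0.49765646, 0.24951506]), 'orientation': array([-3.14054823e+00, -1.00867616e-04,  2.70280767e+00]), 'wrist_force': array([-0.21393045, -0.27718187, -0.61558273]), 'moment': array([-0.02945524, -0.00969011, -0.01778933]), 'finger_force': 0.0, 'width': 1.0007922184456188}
```

View pics/scene0.png

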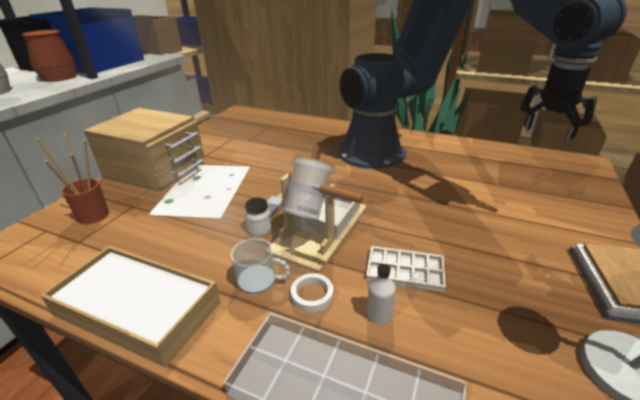

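View pics/top0.png

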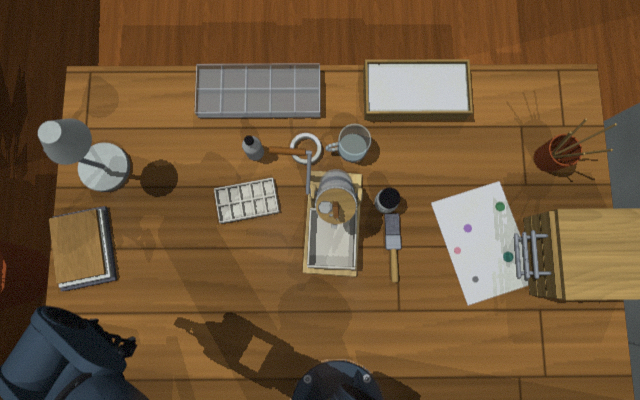

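Scene: the shaker is leaning towards the robot at about (310,190), with the handle to its left (+y). Top: base board spans about (303..363, 173..275), the dish is near (333,243), the dial near (335,205), and the handle bar runs (262..310, 152). I'll enlarge the top crop.

Run:
```python
import cv2
a=cv2.imread("pics/top0.png")[135:285,250:410];cv2.imwrite("pics/topc.png",cv2.resize(a,None,fx=4,fy=4,interpolation=cv2.INTER_CUBIC)[:600])
```

```text
(no output)
```

View pics/topc.png

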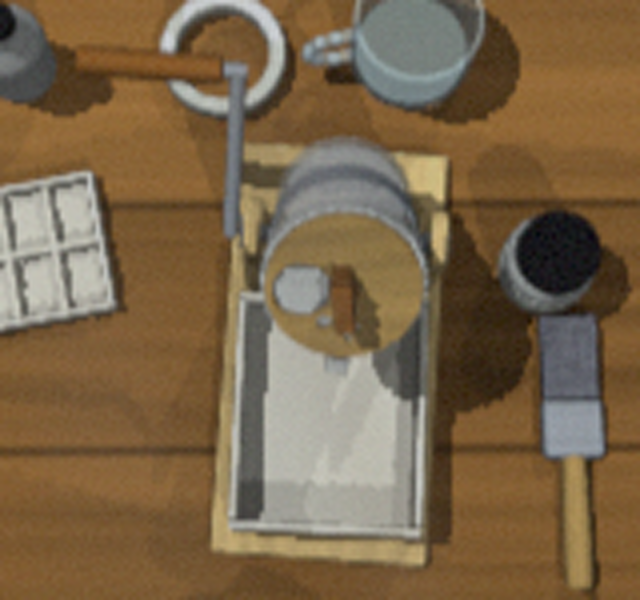

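```bash
cat > geo.py <<'E'
import numpy as np,cv2
from scipy.spatial.transform import Rotation as Ro
from scipy.optimize import least_squares
def Rz(a): return Ro.from_rotvec([0,0,a]).as_matrix()
def T(p,v): return Rz(p[2])@np.asarray(v)+[p[0],p[1],0]
def piv(v,q=0):  # pivot frame -> stand
    return Ro.from_rotvec([0,-(0.611+q),0]).as_matrix()@np.asarray(v)+[0,0,.16]
def han(y,q=0):
    a=.873-q; return np.array([.11*np.sin(a),y,.16+.11*np.cos(a)])
def cam(n):
    c=np.load(f"pics/{n}0.npz"); return lambda P:cv2.projectPoints(np.array(P,float),c["rvec"],c["tvec"],c["K"],None)[0][:,0]
E
cat > fit.py <<'E'
from geo import *
t,s=cam("top"),cam("scene")
cr=np.array([[212,549],[427,565],[449,157],[243,145],[77,58],[232,70],[345,283],[336,365],[302,289]])
px=(cr+.5)/4-.5+[250,135]
def mod(p): 
    q=p[3]; h=.025
    return [T(p,v) for v in([-.2,.075,.014],[-.2,-.075,.014],[.09,-.075,.014],[.09,.075,.014],han(.169),han(.081),piv([0,0,.068]),piv([-.061,0,.062]),piv([-h*np.sin(q),h*np.cos(q),.068]))]
r=least_squares(lambda p:(t(mod(p))-px).ravel(),[.45,0,0,.3],loss="soft_l1")
print(r.x,np.round(r.fun.reshape(-1,2),2).tolist());np.save("fit.npy",r.x)
print(s(mod(r.x)).round(1).tolist())
E
python3 fit.py
python3 - <<'E'
import cv2
a=cv2.imread("pics/scene0.png")[140:270,230:390];cv2.imwrite("pics/scc.png",cv2.resize(a,None,fx=4.6,fy=4.6,interpolation=cv2.INTER_CUBIC))
E
python3 - <<'E'
import cv2
a=cv2.imread("pics/scene0.png")[140:270,230:390];cv2.imwrite("pics/scc.png",cv2.resize(a,None,fx=4.6,fy=4.6,interpolation=cv2.INTER_CUBIC))
E
```

```text
(no output)
```

View pics/scc.png

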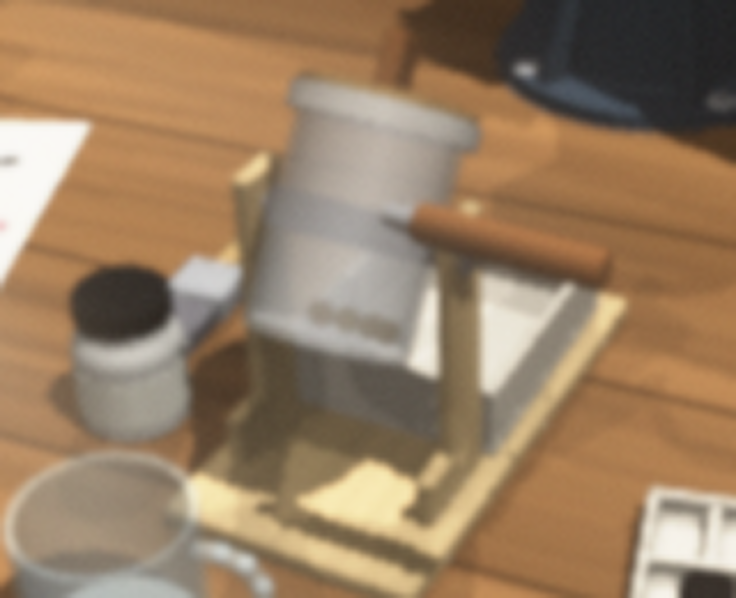

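The handle ends in the scene view, (319.6,186.7) and (361.5,197.2), agree with the fit to about 1 px. The beads lie on the shaker floor at about (307,210). I'll refit with both views and work out the targets.

```bash
cat >> fit.py <<'E'
sp=np.array([[361.5,197.2],[319.6,186.7],[365.2,205.2]])
f=lambda p:np.r_[(t(mod(p))-px).ravel(),(s([mod(p)[i] for i in(4,5,0)])-sp).ravel()]
r=least_squares(f,r.x,loss="soft_l1");print(r.x,np.round(r.fun.reshape(-1,2),1).tolist());np.save("fit.npy",r.x)
E
cat >> geo.py <<'E'
P=np.load("fit.npy") if __import__("os").path.exists("fit.npy") else None
def dial_pose(q,d):  # TCP target at dial angle q, d m outward from grip point
    p=T(P,piv([0,0,.09+d])); B=Rz(P[2])@Ro.from_rotvec([0,-.611,0]).as_matrix()@Rz(q)
    return p,np.c_[B[:,0],-B[:,1],-B[:,2]]
def hand_pose(q,y=.128,dz=0,tilt=0):  # tool y along stand x, pointing down, tilted about stand y
    B=Rz(P[2]); S=np.c_[B[:,1],B[:,0],-B[:,2]]
    return T(P,han(y,q))+[0,0,dz],Ro.from_rotvec(tilt*B[:,1]).as_matrix()@S
def to(tp,TR):
    from plant import bot, imaging, probe_bus, ticket
    o=probe_bus.observe(); R=Ro.from_euler("xyz",o["orientation"]).as_matrix()
    print("t",o["clock"],"p",o["eef_pos"].round(4),"target",tp.round(4),"dp_tool",(R.T@(tp-o["eef_pos"])).round(4),
      "rv",Ro.from_matrix(R.T@TR).as_rotvec().round(4),"dp_after_rot",(TR.T@(tp-o["eef_pos"])).round(4),"F",o["wrist_force"].round(1),"w",round(o["width"],3),"j",o["joint_pos"].round(2))
E
python3 fit.py; python3 -c "
from geo import *
to(*dial_pose(P[3],.12));to(*dial_pose(1.571,.12))"
```

```text
[ 0.55182416  0.00072998 -0.07869302  0.15292935] [[-0.51, 0.18], [0.01, 0.14], [0.51, -0.58], [-0.32, -1.34], [0.05, -0.16], [-1.81, -0.51], [0.22, 0.78], [0.54, 1.41], [0.45, -0.04]]
[[365.4, 204.5], [319.3, 192.2], [263.3, 249.5], [317.4, 269.1], [360.3, 198.7], [318.7, 187.7], [313.2, 160.0], [322.8, 166.5], [323.3, 162.4]]
[ 0.5514599   0.00114197 -0.0746625   0.13323214] [[-0.4, 0.4], [0.2, 0.2], [0.2, -0.6], [-0.6, -1.1], [-0.3, 0.3], [-2.1, -0.2], [0.1, 0.9], [0.5, 1.6], [0.3, -0.0], [-0.6, 1.3], [-0.4, 0.9], [0.1, -0.8]]
t 0.1 p [0.2335 0.4977 0.2495] target [0.4313 0.0101 0.332 ] dp_tool [-0.3862 -0.3574 -0.0822] rv [-0.8205  0.0964  2.5369] dp_after_rot [0.1739 0.4989 0.0665] F [-0.2 -0.3 -0.6] w 1.001 j [ 1.05  0.35  1.65  0.    1.14 -0.08]
t 0.1 p [0.2335 0.4977 0.2495] target [0.4313 0.0101 0.332 ] dp_tool [-0.3862 -0.3574 -0.0822] rv [-0.5351 -0.3676  1.167 ] dp_after_rot [-0.4715  0.2386  0.0665] F [-0.2 -0.3 -0.6] w 1.001 j [ 1.05  0.35  1.65  0.    1.14 -0.08]
```

The rows are not in the units I measure in: shifts go in shares of 60 cm and turns go in shares of pi rad. I convert before sending: -0.0276 m / 0.6 = -0.046, -0.0255 m / 0.6 = -0.0425.

```bash
python3 nudge.py '-0.046 -0.0425 -0.01 0 0 0 1
-0.046 -0.0425 -0.01 0 0 0 1
-0.046 -0.0425 -0.01 0 0 0 1
-0.046 -0.0425 -0.01 0 0 0 1
-0.046 -0.0425 -0.01 0 0 0 1
-0.046 -0.0425 -0.01 0 0 0 1
-0.046 -0.0425 -0.01 0 0 0 1' | tail -3
python3 nudge.py '-0.046 -0.0425 -0.01 0 0 0 1
-0.046 -0.0425 -0.01 0 0 0 1
-0.046 -0.0425 -0.01 0 0 0 1
-0.046 -0.0425 -0.01 0 0 0 1
-0.046 -0.0425 -0.01 0 0 0 1
-0.046 -0.0425 -0.01 0 0 0 1
-0.046 -0.0425 -0.01 0 0 0 1' | tail -3
python3 nudge.py '0 0 0 -0.0118 0.0014 0.0366 1
0 0 0 -0.0118 0.0014 0.0366 1
0 0 0 -0.0118 0.0014 0.0366 1
0 0 0 -0.0118 0.0014 0.0366 1
0 0 0 -0.0118 0.0014 0.0366 1
0 0 0 -0.0118 0.0014 0.0366 1
0 0 0 -0.0118 0.0014 0.0366 1
0 0 0 -0.0118 0.0014 0.0366 1' | tail -3
python3 -c "
from geo import *
to(*dial_pose(P[3],.12))"
```

```text
wrist_force: [0.1, 0.5, 0.9]
width: 0.996
finger_force: 0.0
wrist_force: [0.8, 1.3, 0.3]
width: 1.001
finger_force: 0.0
wrist_force: [0.0, 0.6, -0.1]
width: 0.999
finger_force: 0.0
t 1.9333 p [0.4316 0.0105 0.3338] target [0.4313 0.0101 0.332 ] dp_tool [-0.0005 -0.0008  0.0016] rv [-0.5234  0.0617  1.6104] dp_after_rot [-0.0013  0.0002  0.0013] F [ 0.   0.6 -0.1] w 0.999 j [-0.22 -0.04  1.93  0.27  1.11 -0.53]
```

In the tool's units: 0.115 rad / 3.1416 = 0.0366.

```bash
python3 nudge.py '0 0 0 -0.0119 0.0014 0.0366 1
0 0 0 -0.0119 0.0014 0.0366 1
0 0 0 -0.0119 0.0014 0.0366 1
0 0 0 -0.0119 0.0014 0.0366 1
0 0 0 -0.0119 0.0014 0.0366 1
0 0 0 -0.0119 0.0014 0.0366 1
0 0 0 -0.0119 0.0014 0.0366 1' >/dev/null
python3 nudge.py '0 0 0 -0.0119 0.0014 0.0366 1
0 0 0 -0.0119 0.0014 0.0366 1
0 0 0 -0.0119 0.0014 0.0366 1
0 0 0 -0.0119 0.0014 0.0366 1
0 0 0 -0.0119 0.0014 0.0366 1
0 0 0 -0.0119 0.0014 0.0366 1
0 0 0 -0.0119 0.0014 0.0366 1
0 0 0 0 0 0 1' | tail -3
python3 -c "
from geo import *
to(*dial_pose(P[3],.12));to(*dial_pose(P[3],.0))"
```

```text
wrist_force: [-0.3, 0.7, -0.3]
width: 1.002
finger_force: 0.0
t 3.1833 p [0.4313 0.0109 0.3336] target [0.4313 0.0101 0.332 ] dp_tool [-0.0009  0.0006  0.0013] rv [-0.0102  0.002   0.0299] dp_after_rot [-0.0009  0.0007  0.0013] F [-0.3  0.7 -0.3] w 1.002 j [-0.09 -0.22  2.16  0.04  0.59  1.36]
t 3.1833 p [0.4313 0.0109 0.3336] target [0.5    0.005  0.2337] dp_tool [-0.0007  0.0019  0.1213] rv [-0.0102  0.002   0.0299] dp_after_rot [-0.0009  0.0007  0.1213] F [-0.3  0.7 -0.3] w 1.002 j [-0.09 -0.22  2.16  0.04  0.59  1.36]
```

In the tool's units: 0.03 m / 0.6 = 0.05, 0.018 m / 0.6 = 0.03, 0.03 rad / 3.1416 = 0.0095.

```bash
python3 nudge.py '0 0 0 -0.0032 0.0006 0.0095 1
0 0.0012 0.05 0 0 0 1
0 0.0012 0.05 0 0 0 1
0 0 0.05 0 0 0 1
-0.0012 0 0.03 0 0 0 1
0 0 0.0167 0 0 0 1
0 0 0 0 0 0 1' | tail -3
python3 - <<'E'
from geo import *
to(*dial_pose(P[3],0))
from plant import bot, imaging, probe_bus, ticket
a=[]
for n,(y,x) in(("top",(150,260)),("scene",(120,240))):
    f=imaging.camera(n)["frame"][y:y+100,x:x+130,::-1]; a.append(cv2.resize(f,(390,300),interpolation=cv2.INTER_CUBIC))
cv2.imwrite("pics/g1.png",np.hstack(a))
E
```

```text
wrist_force: [-0.9, 0.1, 0.6]
width: 1.003
finger_force: 0.0
t 3.7667 p [0.4986 0.0038 0.2347] target [0.5    0.005  0.2337] dp_tool [ 0.0006 -0.0012  0.0015] rv [-0.0017  0.0038  0.0107] dp_after_rot [ 0.0006 -0.0013  0.0015] F [-0.9  0.1  0.6] w 1.003 j [-0.09  0.08  2.17  0.04  0.28  1.38]
```

View pics/g1.png

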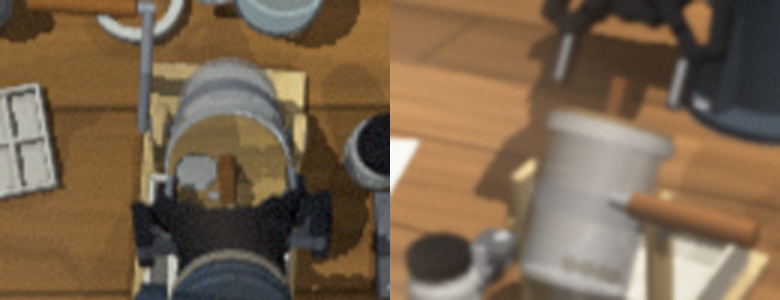

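The fingers straddle the bar: midpoint (622,90) in the right crop, and bar at (620,95). I'll check the projection of the tip midpoint.

Run:
```python
from geo import *
B=dial_pose(P[3],0)[1]; p=np.array([.4986,.0038,.2347])
for n,o in(("top",(260,150)),("scene",(240,120))):
    q=cam(n)([p+B@[0,s*.0425,.006] for s in(1,-1)]+[dial_pose(0,d)[0] for d in(-.022,.01)]); print(n,((q-o)*3+[[390 if n=="scene" else 0,0]]).round())
```

```text
top [[284. 177.]
 [175. 183.]
 [228. 169.]
 [228. 188.]]
scene [[564.  86.]
 [666. 110.]
 [610. 120.]
 [620.  80.]]
```

In the tool's units: -0.001 m / 0.6 = -0.0017, 0.0005 m / 0.6 = 0.0008.

```bash
python3 nudge.py '0 -0.0017 0.0008 0 0 0 0.6
0 0 0 0 0 0 0.3
0 0 0 0 0 0 0
0 0 0 0 0 0 0
0 0 0 0 0 0 0
0 0 0 0 0 0 0
0 0 0 0 0 0 0
0 0 0 0 0 0 0' 50 | tail -3
python3 -c "
from geo import *
to(*dial_pose(P[3],0));to(*dial_pose(1.571,0))"
```

```text
wrist_force: [-5.4, 17.3, 7.5]
width: 0.133
finger_force: 50.2
t 4.5333 p [0.4988 0.0063 0.2368] target [0.5    0.005  0.2337] dp_tool [-0.0009  0.0011  0.0033] rv [-0.0027 -0.0008  0.007 ] dp_after_rot [-0.0009  0.0011  0.0033] F [-5.4 17.3  7.5] w 0.133 j [-0.09  0.08  2.17  0.03  0.28  1.39]
t 4.5333 p [0.4988 0.0063 0.2368] target [0.5    0.005  0.2337] dp_tool [-0.0009  0.0011  0.0033] rv [-0.0016 -0.0026 -1.4307] dp_after_rot [-0.0012 -0.0007  0.0033] F [-5.4 17.3  7.5] w 0.133 j [-0.09  0.08  2.17  0.03  0.28  1.39]
```

In the tool's units: -0.0025 m / 0.6 = -0.0042, -0.002 m / 0.6 = -0.0033, -0.12 rad / 3.1416 = -0.0382.

```bash
python3 nudge.py '0 -0.0042 -0.0033 0 0 0 0
0 0 0 0 0 -0.0191 0
0 0 0 0 0 -0.0382 0
0 0 0 0 0 -0.0382 0' 50 | tail -3
python3 -c "
from geo import *
to(*dial_pose(1.571,0))"
```

```text
wrist_force: [14.4, -5.7, -18.0]
width: 0.126
finger_force: 54.7
t 4.8667 p [0.4978 0.0072 0.237 ] target [0.5    0.005  0.2337] dp_tool [-0.0008  0.0019  0.004 ] rv [-1.2000e-03  2.0000e-04 -1.1259e+00] dp_after_rot [-0.0021  0.0001  0.004 ] F [ 14.4  -5.7 -18. ] w 0.126 j [-0.08  0.08  2.17  0.01  0.28  1.11]
```

In the tool's units: 0.0014 m / 0.6 = 0.0023, 0.0003 m / 0.6 = 0.0005, -0.12 rad / 3.1416 = -0.0382.

```bash
python3 nudge.py '0 0.0005 0.0023 0 0 -0.0382 0
0 0 0 0 0 -0.0382 0
0 0 0 0 0 -0.0382 0
0 0 0 0 0 -0.0382 0
0 0 0 0 0 -0.0382 0' 50 | tail -3
python3 -c "
from geo import *
to(*dial_pose(1.571,0))"
```

```text
wrist_force: [-7.3, 1.5, 5.9]
width: 0.124
finger_force: 59.5
t 5.2833 p [0.4981 0.0075 0.2368] target [0.5    0.005  0.2337] dp_tool [-0.002   0.0011  0.0037] rv [-0.0011 -0.001  -0.5252] dp_after_rot [-0.0023 -0.0001  0.0037] F [-7.3  1.5  5.9] w 0.124 j [-0.08  0.08  2.17  0.02  0.28  0.5 ]
```

In the tool's units: -0.0003 m / 0.6 = -0.0005, -0.12 rad / 3.1416 = -0.0382.

```bash
python3 nudge.py '0 0 -0.0005 0 0 -0.0382 0
0 0 0 0 0 -0.0382 0
0 0 0 0 0 -0.0382 0
0 0 0 0 0 -0.0382 0
0 0 0 0 0 0 0
0 0 0 0 0 0 0' 50 | tail -3
python3 -c "
from geo import *
to(*dial_pose(1.571,0))"
```

```text
wrist_force: [-4.5, 2.5, 0.8]
width: 0.129
finger_force: 58.7
t 5.7833 p [0.4977 0.0075 0.2366] target [0.5    0.005  0.2337] dp_tool [-0.0023  0.0005  0.0038] rv [-0.0017 -0.0012 -0.0517] dp_after_rot [-0.0024  0.0004  0.0038] F [-4.5  2.5  0.8] w 0.129 j [-0.08  0.08  2.17  0.02  0.28  0.03]
```

In the tool's units: -0.052 rad / 3.1416 = -0.0166.

```bash
python3 nudge.py '0 0 0 0 0 -0.0166 0
0 0 0 0 0 0 0
0 0 0 0 0 0 0' 50 | tail -3
python3 -c "
from geo import *
to(*dial_pose(1.571,0))"
python3 nudge.py '0 0 0 0 0 0 0.5
0 0 0 0 0 0 1
0 0 0 0 0 0 1
0 0 0 0 0 0 1
0 0 0 0 0 0 1
0 0 -0.0333 0 0 0 1
0 0 -0.0583 0 0 0 1
0 0 -0.0667 0 0 0 1' | tail -3
python3 nudge.py '0 0 -0.0667 0 0 0 1
0 0 -0.0667 0 0 0 1
0 0 0 0 0 0 1' | tail -3
python3 - <<'E'
from geo import *
to(*hand_pose(0,dz=.12))
from plant import bot, imaging, probe_bus, ticket
a=[]
for n,(y,x) in(("top",(150,270)),("scene",(130,260))):
    f=imaging.camera(n)["frame"][y:y+80,x:x+100,::-1]; a.append(cv2.resize(f,(400,320),interpolation=cv2.INTER_CUBIC))
cv2.imwrite("pics/g2.png",np.hstack(a))
E
```

```text
wrist_force: [-5.8, 2.8, 1.5]
width: 0.131
finger_force: 58.8
t 6.0333 p [0.4977 0.0075 0.2366] target [0.5    0.005  0.2337] dp_tool [-0.0023  0.0004  0.0038] rv [-0.0018 -0.0012 -0.0004] dp_after_rot [-0.0023  0.0004  0.0038] F [-5.8  2.8  1.5] w 0.131 j [-0.08  0.08  2.17  0.02  0.28 -0.02]
wrist_force: [0.4, -0.3, 1.0]
width: 0.998
finger_force: 0.0
wrist_force: [1.2, 0.7, 1.7]
width: 0.997
finger_force: 0.0
t 6.95 p [0.3971 0.0148 0.3873] target [0.6451 0.1225 0.3507] dp_tool [0.1255 0.1733 0.1693] rv [ 0.622  -0.0007  0.0014] dp_after_rot [0.1259 0.2393 0.0366] F [1.2 0.7 1.7] w 0.997 j [-0.08 -0.36  2.13  0.01  0.75 -0.02]
```

View pics/g2.png

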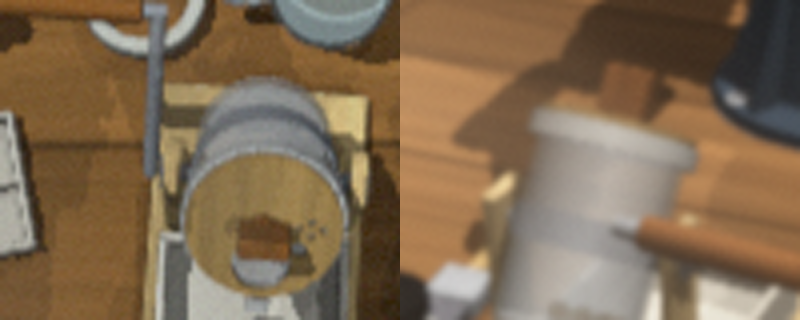

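The large hole at (262,268) is lined up with the tab at (258,302). The beads are still inside. Next is the handle.

In the tool's units: 0.0248 m / 0.6 = 0.0413, 0.0242 m / 0.6 = 0.0403.

```bash
python3 -c "
import numpy as np;p=np.load('fit.npy');p[:2]+=[-.0015,.002];np.save('fit.npy',p)"
python3 nudge.py '0.03 0.0413 0.0403 0 0 0 1
0.03 0.0413 0.0403 0 0 0 1
0.03 0.0413 0.0403 0 0 0 1
0.03 0.0413 0.0403 0 0 0 1
0.03 0.0413 0.0403 0 0 0 1
0.03 0.0413 0.0403 0 0 0 1
0.03 0.0413 0.0403 0 0 0 1' | tail -3
python3 nudge.py '0 0 0 0.0396 0 0 1
0 0 0 0.0396 0 0 1
0 0 0 0.0396 0 0 1
0 0 0 0.0396 0 0 1
0 0 0 0.0396 0 0 1
0 0 0 0 0 0 0.7
0 0 0 0 0 0 0.7' | tail -3
python3 -c "
from geo import *
to(*hand_pose(0,.13))"
```

```text
wrist_force: [1.2, -1.0, 0.4]
width: 1.002
finger_force: 0.0
wrist_force: [-0.6, -0.2, 1.3]
width: 0.751
finger_force: 0.0
t 8.2167 p [0.6472 0.1226 0.3377] target [0.6437 0.1265 0.2307] dp_tool [ 0.0037 -0.0024  0.1071] rv [-0.0125  0.0006  0.0007] dp_after_rot [ 0.0037 -0.0038  0.107 ] F [-0.6 -0.2  1.3] w 0.751 j [0.12 0.5  1.22 0.   1.44 0.19]
```

In the tool's units: 0.03 m / 0.6 = 0.05, 0.004 m / 0.6 = 0.0067, -0.012 rad / 3.1416 = -0.0038.

```bash
python3 nudge.py '0.0067 -0.005 0.0333 -0.0038 0 0 0.7
0 0 0.05 0 0 0 0.7
0 0 0.05 0 0 0 0.7
0 0 0.0367 0 0 0 0.7
0 0 0.0083 0 0 0 0.7
0 0 0 0 0 0 0.7' | tail -3
python3 nudge.py '0 0 0 0 0 0 0.4
0 0 0 0 0 0 0.2
0 0 0 0 0 0 0
0 0 0 0 0 0 0
0 0 0 0 0 0 0
0 0 0 0 0 0 0' 30 | tail -3
python3 -c "
from geo import *
to(*hand_pose(0,.13));to(*hand_pose(0.2,.13))"
```

```text
wrist_force: [-0.1, -0.9, 0.2]
width: 0.702
finger_force: 0.0
wrist_force: [4.7, -0.5, 6.1]
width: 0.196
finger_force: 30.1
t 9.2167 p [0.6447 0.1271 0.2361] target [0.6437 0.1265 0.2307] dp_tool [-0.0006 -0.0009  0.0054] rv [ 0.0058 -0.001   0.0014] dp_after_rot [-0.0006 -0.0009  0.0055] F [ 4.7 -0.5  6.1] w 0.196 j [ 0.12  0.56  1.37 -0.    1.21  0.2 ]
t 9.2167 p [0.6447 0.1271 0.2361] target [0.628  0.1277 0.246 ] dp_tool [-0.0006 -0.0166 -0.01  ] rv [ 0.0058 -0.001   0.0014] dp_after_rot [-0.0006 -0.0166 -0.0099] F [ 4.7 -0.5  6.1] w 0.196 j [ 0.12  0.56  1.37 -0.    1.21  0.2 ]
```

```bash
python3 -c "
import numpy as np
a=.873-np.arange(15)*.12
print(np.c_[np.diff(.11*np.sin(a)),-np.diff(.11*np.cos(a))].round(4).tolist())"
```

```text
[[-0.0091, -0.0096], [-0.0101, -0.0084], [-0.0111, -0.0072], [-0.0119, -0.0058], [-0.0125, -0.0043], [-0.0129, -0.0028], [-0.0131, -0.0012], [-0.0132, 0.0004], [-0.013, 0.0019], [-0.0127, 0.0035], [-0.0122, 0.005], [-0.0115, 0.0064], [-0.0107, 0.0077], [-0.0097, 0.009]]
```

In the tool's units: -0.0111 m / 0.6 = -0.0185, -0.0101 m / 0.6 = -0.0168.

```bash
python3 nudge.py '0 -0.0152 -0.016 0 0 0 0
0 -0.0168 -0.014 0 0 0 0
0 -0.0185 -0.012 0 0 0 0' 30 | tail -3
python3 -c "
from geo import *
to(*hand_pose(0.36,.13))"
```

```text
wrist_force: [13.6, 0.5, 9.5]
width: 0.196
finger_force: 29.1
t 9.4667 p [0.6161 0.1292 0.2627] target [0.6135 0.1288 0.2558] dp_tool [-0.0007 -0.0027  0.0068] rv [ 0.0122 -0.0019  0.0011] dp_after_rot [-0.0007 -0.0026  0.0069] F [13.6  0.5  9.5] w 0.196 j [ 0.13  0.48  1.43 -0.    1.22  0.21]
```

In the tool's units: -0.0132 m / 0.6 = -0.022, -0.0131 m / 0.6 = -0.0218.

```bash
python3 nudge.py '0 -0.0198 -0.0097 0 0 0 0
0 -0.0208 -0.0072 0 0 0 0
0 -0.0215 -0.0047 0 0 0 0
0 -0.0218 -0.002 0 0 0 0
0 -0.022 0.0007 0 0 0 0' 30 | tail -3
python3 nudge.py '0 -0.0217 0.0032 0 0 0 0
0 -0.0212 0.0058 0 0 0 0
0 -0.0203 0.0083 0 0 0 0
0 -0.0192 0.0107 0 0 0 0
0 0 0 0 0 0 0' 30 | tail -3
python3 -c "
from geo import *
to(*hand_pose(1.44,.13))"
```

```text
wrist_force: [7.0, 1.5, 7.7]
width: 0.2
finger_force: 31.7
wrist_force: [-3.1, 1.9, 2.0]
width: 0.196
finger_force: 31.2
t 10.3 p [0.4993 0.1378 0.2565] target [0.5007 0.1372 0.2528] dp_tool [-0.0005  0.0015  0.0037] rv [ 0.0014 -0.0007  0.0017] dp_after_rot [-0.0005  0.0015  0.0037] F [-3.1  1.9  2. ] w 0.196 j [0.18 0.28 1.73 0.   1.13 0.25]
```

In the tool's units: -0.0107 m / 0.6 = -0.0178, -0.008 m / 0.6 = -0.0133.

```bash
python3 nudge.py '0 -0.0178 0.0128 0 0 0 0
0 -0.0133 0.0125 0 0 0 0
0 -0.0033 0.0033 0 0 0 0
0 0 0 0 0 0 0
0 0 0 0 0 0 0
0 0 0 0 0 0 0
0 0 0 0 0 0 0
0 0 0 0 0 0 0' 30 | tail -3
python3 nudge.py '0 0 0 0 0 0 0
0 0 0 0 0 0 0
0 0 0 0 0 0 0
0 0 0 0 0 0 0
0 0 0 0 0 0 0
0 0 0 0 0 0 0' 30 | tail -3
python3 - <<'E'
from geo import *
to(*hand_pose(1.68,.13))
from plant import bot, imaging, probe_bus, ticket
a=[]
for n,(y,x) in(("top",(170,260)),("scene",(120,250))):
    f=imaging.camera(n)["frame"][y:y+120,x:x+130,::-1]; a.append(cv2.resize(f,(390,360),interpolation=cv2.INTER_CUBIC))
cv2.imwrite("pics/g3.png",np.hstack(a))
E
```

```text
wrist_force: [-0.0, 1.8, 5.3]
width: 0.198
finger_force: 31.8
wrist_force: [1.4, 2.2, 5.0]
width: 0.198
finger_force: 31.8
t 11.4667 p [0.4803 0.1392 0.2395] target [0.4804 0.1387 0.2361] dp_tool [-0.0005  0.0001  0.0035] rv [ 0.0017 -0.0007  0.0014] dp_after_rot [-0.0005  0.0001  0.0035] F [1.4 2.2 5. ] w 0.198 j [0.19 0.27 1.79 0.   1.08 0.26]
```

View pics/g3.png

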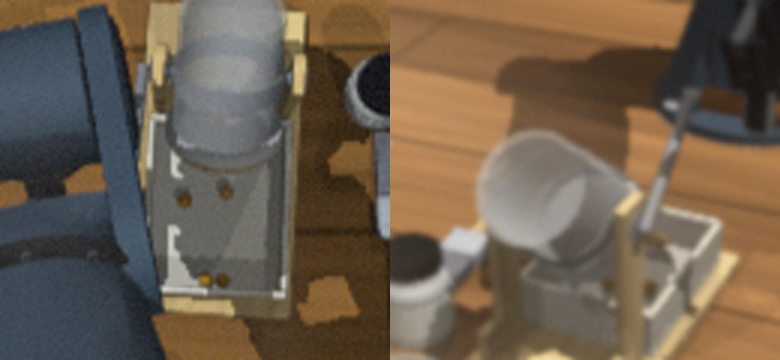

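All four beads lie in the dish: (183,198), (226,188), (205,280) and (222,281) in the left crop. I'll swing it back now.

In the tool's units: 0.0132 m / 0.6 = 0.022, -0.0035 m / 0.6 = -0.0058.

```bash
python3 nudge.py '0 0.0162 -0.015 0 0 0 0
0 0.0183 -0.0137 0 0 0 0
0 0.0192 -0.0107 0 0 0 0
0 0.0203 -0.0083 0 0 0 0
0 0.0212 -0.0058 0 0 0 0
0 0.0217 -0.0032 0 0 0 0
0 0.022 -0.0007 0 0 0 0' 30 | tail -3
python3 nudge.py '0 0.0218 0.002 0 0 0 0
0 0.0215 0.0047 0 0 0 0
0 0.0208 0.0072 0 0 0 0
0 0.0198 0.0097 0 0 0 0
0 0.0185 0.012 0 0 0 0
0 0.0168 0.014 0 0 0 0
0 0 0 0 0 0 0' 30 | tail -3
python3 -c "
from geo import *
to(*hand_pose(0,.13))"
```

```text
wrist_force: [-8.0, 2.1, 11.3]
width: 0.194
finger_force: 33.8
wrist_force: [2.2, 0.7, -1.4]
width: 0.197
finger_force: 34.7
t 12.7333 p [0.635  0.1274 0.2421] target [0.6437 0.1265 0.2307] dp_tool [-0.0002  0.0088  0.0114] rv [-0.0016  0.0002  0.001 ] dp_after_rot [-0.0002  0.0088  0.0114] F [ 2.2  0.7 -1.4] w 0.197 j [0.13 0.54 1.39 0.   1.22 0.2 ]
```

In the tool's units: 0.005 m / 0.6 = 0.0083, 0.0015 m / 0.6 = 0.0025.

```bash
python3 nudge.py '0 0.0083 0.0083 0 0 0 0
0 0.0083 0.0083 0 0 0 0
0 0.0017 0.0025 0 0 0 0
0 0 0 0 0 0 0
0 0 0 0 0 0 0' 30 | tail -3
python3 -c "
from geo import *
to(*hand_pose(0,.13))"
```

```text
wrist_force: [-1.5, -0.2, -3.0]
width: 0.196
finger_force: 34.5
t 13.15 p [0.6448 0.1267 0.2319] target [0.6437 0.1265 0.2307] dp_tool [-0.0003 -0.0011  0.0012] rv [-0.0003  0.0003  0.0014] dp_after_rot [-0.0003 -0.0011  0.0012] F [-1.5 -0.2 -3. ] w 0.196 j [ 0.12  0.56  1.37 -0.    1.21  0.2 ]
```

In the tool's units: 0.002 m / 0.6 = 0.0033, 0.001 m / 0.6 = 0.0017.

```bash
python3 nudge.py '0 0.0033 0.0017 0 0 0 0
0 0.0033 0.0017 0 0 0 0
0 0 0 0 0 0 0
0 0 0 0 0 0 0' 30 | tail -3
python3 -c "
from geo import *
to(*hand_pose(0,.13))"
```

```text
wrist_force: [-30.8, -2.8, 18.4]
width: 0.195
finger_force: 36.9
t 13.4833 p [0.6455 0.1266 0.2313] target [0.6437 0.1265 0.2307] dp_tool [-0.0003 -0.0018  0.0007] rv [-0.0086  0.0013  0.0018] dp_after_rot [-0.0003 -0.0018  0.0007] F [-30.8  -2.8  18.4] w 0.195 j [0.12 0.57 1.36 0.   1.22 0.2 ]
```

In the tool's units: -0.0025 m / 0.6 = -0.0042, -0.0012 m / 0.6 = -0.002.

```bash
python3 nudge.py '0 -0.0042 -0.002 0 0 0 0
0 0 0 0 0 0 0.3
0 0 0 0 0 0 0.6
0 0 0 0 0 0 0.6
0 0 0 0 0 0 0.6
0 0 0 0 0 0 0.6' 30 | tail -3
python3 nudge.py '0 0 -0.0333 0 0 0 0.6
0 0 -0.0583 0 0 0 0.6
0 0 -0.0583 0 0 0 0.6
0 0 -0.0583 0 0 0 0.6
-0.05 0 -0.0333 0 0 0 0.6
-0.0667 0 0 0 0 0 0.6
-0.0667 0 0 0 0 0 0.6
-0.0667 0 0 0 0 0 0.6' | tail -3
python3 nudge.py '0.0667 0 0 0 0 0 0.6
0.0667 0 0 0 0 0 0.6
0.0667 0 0 0 0 0 0.6
0.0667 0 0 0 0 0 0.6
0.0667 0 0 0 0 0 0.6
0.0667 0 0 0 0 0 0.6
0.0667 0 0 0 0 0 0.6
0 0 0 0 0 0 0.6' | tail -3
python3 - <<'E'
from geo import *
to(*hand_pose(0,.13))
from plant import bot, imaging, probe_bus, ticket
a=[]
for n,(y,x) in(("top",(125,205)),("scene",(120,230))):
    f=imaging.camera(n)["frame"]; cv2.imwrite(f"pics/{n}9.png",f[:,:,::-1]); f=f[y:y+180,x:x+200,::-1]; a.append(cv2.resize(f,(400,360),interpolation=cv2.INTER_CUBIC))
cv2.imwrite("pics/g4.png",np.hstack(a))
E
```

```text
wrist_force: [0.4, 0.3, -0.2]
width: 0.596
finger_force: 0.0
wrist_force: [0.6, 0.3, -0.4]
width: 0.598
finger_force: 0.0
wrist_force: [-0.2, -1.1, -0.3]
width: 0.595
finger_force: 0.0
t 15.3167 p [0.6553 0.2629 0.3756] target [0.6437 0.1265 0.2307] dp_tool [-0.1372 -0.0023  0.1447] rv [ 0.     -0.0016  0.0067] dp_after_rot [-0.1369 -0.0014  0.1449] F [-0.2 -1.1 -0.3] w 0.595 j [0.32 0.58 1.   0.   1.56 0.38]
```

View pics/g4.png

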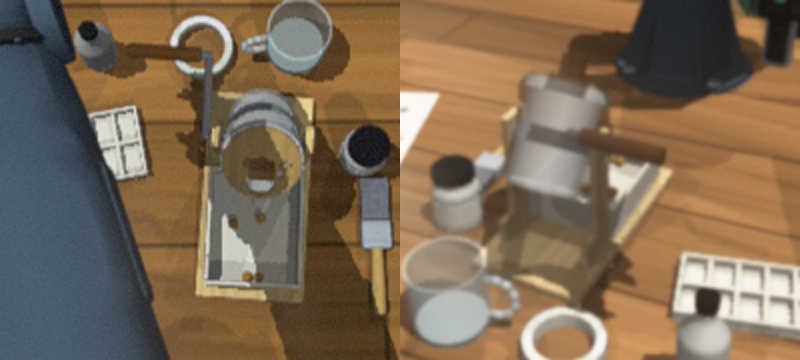

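Four beads are in the dish, the shaker leans at rest with the handle back at its first place, and the bystanders stand. I'll do one numeric comparison of the rest position.

Run:
```python
import cv2,numpy as np
for n,bx in(("top",[(262,145,315,160),(304,160,362,195),(300,195,362,275),(374,183,404,285)]),("scene",[(318,182,366,204),(285,155,335,210),(245,198,275,235)])):
    A=cv2.imread(f"pics/{n}0.png",0);B=cv2.imread(f"pics/{n}9.png",0)
    for x0,y0,x1,y1 in bx:
        m=cv2.matchTemplate(cv2.resize(B[y0-5:y1+5,x0-5:x1+5],None,fx=4,fy=4,interpolation=2),cv2.resize(A[y0:y1,x0:x1],None,fx=4,fy=4,interpolation=2),5)
        _,v,_,l=cv2.minMaxLoc(m);print(n,(x0,y0),round(v,2),np.array(l)/4-5)
```

```text
top (262, 145) 0.84 [0. 0.]
top (304, 160) 0.67 [ 0.25 -0.25]
top (300, 195) 0.54 [0.   0.25]
top (374, 183) 0.88 [0. 0.]
scene (318, 182) 0.73 [ 0.  -0.5]
scene (285, 155) 0.73 [-0.25  0.25]
scene (245, 198) 1.0 [0. 0.]
```

```bash
python3 -c "
from plant import bot, imaging, probe_bus, ticket
print(ticket.close_job())"
```

```text
the job is handed in; nothing more can be done
None
```

The job is handed in at about 15 s: the dial is at the largest hole, all four beads are in the dish, and the shaker is back at its leaning rest and released. The dish and the other things look undisturbed in the final pictures; the hand-in gave no verdict.

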